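# Hang the foam-lined tool tray on its keyholes and bed the pliers

## Robot

A 6-joint arm with a two-finger parallel gripper is mounted at the origin on the work surface. World frame = base frame: x ahead of the robot, y to its left, z up, the work surface at z = 0. Lengths are in mm, angles in degrees, forces in N, time in s.
With the tool pointing down it reaches from about 300 to 850 mm from the base axis. Payload 4.2 kg.
Tool frame: the origin (TCP) lies at the very end of the fingers, on their centre line; the grasp point (between the pads) lies 19 mm behind it; z points along the fingers, y is the line along which they close (so a half turn about z gives the same grasp; the last joint's range is limited). The gripper opens to 91 mm and grips with 3 to 60 N. Pads are 32 mm wide; open, the fingers measure 118 mm over their backs; the gripper's body (76 mm by 178 mm) begins 60 mm behind the grasp point.
Start: joints at [62.452, 18.312, 89.639, -0, 72.044, -1.146], TCP at [255.687, 515.041, 213.976] pointing down, gripper open.
Joint ranges: [-177.97, 177.97], [-48.28, 115.42], [12.27, 149.76], [-77.06, 257.06], [2.81, 150.46], [-146.56, 146.56]. Speed limits (degrees/s): [147.25, 147.25, 180, 180, 180, 180].

## Interface

Orientations are given as [roll, pitch, yaw] about the fixed x, y, z axes, in that order (R = Rz(yaw) Ry(pitch) Rx(roll)).
In Python, from workcell import * gives the robot as it stands.
- The arm moves only by the tool move_arm, never from a script. Its argument "motion" is a list of rows, each a list of 3 entries, a list of its own where there are three numbers: the finger opening in mm, from 0 to 91.2, then the shift along the world's x, y, z in units of 25 mm (1.0 is 25 mm), then the turn, a rotation vector about the world's x, y, z in units of 4 degrees (1.0 is 4 degrees). In form: [[grip, [x, y, z], [ax, ay, az]], ...]. A call has 1 to 20 rows; each row shifts and turns the commanded pose from where the row before left it; what a row does not reach is not made up. A row lasts 1/12 s, in which the tool goes at most 41.7 mm and 7.16 degrees, less where a joint would pass 70% of its speed; a pose out of reach is approached as far as the arm can. A call with a number of a shift or a turn outside -1 to 1 is refused whole. A call with a gripper value outside its range is refused whole. The fingers move at their own pace and stop on an object; "grip_force" is the grip in N (left out, the last holds). Time passes only in rows, so rows that do not move let the fingers close. It gives the time, the measured TCP pose, the force, the opening and the grip force at its end, in the units of the state.
- state(): the state, without advancing time (a new reading comes with each control period).
- grab_frame(name): name is "side" or "top"; returns the picture (480x640x3 uint8, blue, green, red); there is no depth.
- camera_info(name): a dict with "fx", "fy", "cx", "cy" (pixels), "k1" (the pictures are not rectified: a ray, as slopes to the right and down, at radius r is drawn at 1 + k1 r^2 times it, then the intrinsics apply), "rvec" (rotation vector, rad) and "tvec" (3), from world to camera coordinates, as OpenCV has them. Camera axes: x right, y down, z forward; pixel columns grow to the right and rows downward; lengths in mm; the calibration is good to about 2 mm. A picture is of the moment at which its call begins. camera_info takes no time and is no camera call.
- job_done(): hands the job in; it is judged then, once.
The state is a dict: "time_s": time; "qpos": joint angles; "qvel": joint speeds; "effort": joint torques, N m; "ee_pos": TCP position; "ee_rot": TCP orientation; "force": force on the tool from outside, world axes, zero at the start; "torque": the same for the moment, N m; "gripper_width": finger opening in mm; "gripper_force": force on a finger pad.
Only numpy, scipy, OpenCV 4.12 (cv2) and the standard library are available. Lean on these libraries where they do the work, as an engineer would, in place of code of your own. Each camera call takes 0.05 s, during which the arm holds its last target. There are 200 camera calls.

## Task

Hang the steel tool tray on the pine rail: pass the two keyholes in its back plate over the two screw heads, back plate against the wood, and pull it down until both screws sit at the tops of their slots. Then press the pliers flat and fully home into their cut-out in the tray's foam, and leave everything else on the counter where it is.

Things in the scene. Friction and masses are not known exactly. Their poses are not given: they have to be found in the camera images.
- rail: Fixed pine upstand board, 320 long (its y), 22 thick (x), 111 mm high, angle brackets behind. Origin: centre of its underside; -x points out of the front face, z up. Two mushroom-head screws stick out of the front face 65 mm either side of the middle, axes 100 mm above the counter. Nothing stands above it or within 60 mm behind its top.
- screw_a (a point): The screw on the rail's +y side: the point on its axis half-way along its bare shank, 3.25 mm out from the wood; axes as the rail's. Shank 7 mm thick, head 16 mm across and 5 mm thick; 6.5 mm clear between wood and head, so it stands 11.5 mm out in all.
- screw_b (a point): The same point of the like screw on the rail's -y side.
- tray_base (a point): Centre of the underside of the loose steel tool tray, 200 long (its y), 100 deep (x), about 0.42 kg; z up, +x towards its upright back plate. It stands on the counter and hangs the same way up, its axes then parallel to the rail's and its underside 62 mm above the counter. The heads pass the entries with the tray 21 mm higher than that.
- tray_tab (a point): Middle of the top edge of the tray's back plate, 80 mm above the tray's underside, axes as the tray's. The plate is 4 mm thick (2 mm either side of this point); its middle part, 72 wide and 24 mm high above the rest, is the place to pinch it from above, fingers before and behind; pinched so, the tray stays nearly level. Hung, the rail's top is 31 mm below this edge.
- slot_a (a point): In the back plate's mid-plane, where the +y screw's axis sits when locked: 38 mm above the tray's underside, 65 mm to +y of its middle. The keyhole: an eight-sided entry 24 mm across, centred 21 mm below this point, and a 10 mm wide slot running up from it to 3.5 mm above this point.
- slot_b (a point): The same point of the like keyhole 65 mm to -y of the middle.
- pocket_center (a point): Where pliers_center comes when the pliers are home in the tray's dark foam (paler floor); axes as the tray's. 52 mm before the back plate, 21 mm to -y of the middle, 37 mm above the tray's underside. Pocket: pliers' outline plus 2 mm, 10 deep, floor 7 mm below this point. A finger channel as deep, 42 mm long in y, crosses the foam here, free to 42 mm either side in x.
- pocket_nose (a point): Where pliers_nose comes when the pliers are home: 62 mm to the tray's -y of pocket_center. The pocket takes the pliers only this way round. The foam's top is 3 mm above this point, 40 mm above the tray's underside; the foam begins 8 mm before the back plate's face, so that the screw heads have room.
- pliers_center (a point): Centre of the joint block of the loose chrome pliers, 7 mm above the counter as they lie flat; x to the nose, z up. Block 30 long (x), 28 wide (y), 14 mm thick, flat sides: the place to grip, near the balance point. 166 mm long in all: jaws 12 thick, 22 then 16 wide, to 62 mm ahead; two round 12 mm handles to 104 mm behind, 52 wide over all. About 0.22 kg.
- pliers_nose (a point): Tip of the pliers' nose, 62 mm ahead of pliers_center. Pressed home, the joint block stands 4 mm above the foam; the tray bears a push of 10 N there.
- mallet: small wooden mallet; loose bystander, leave it where it is.
- stapler: blue metal press-button stapler; loose bystander, leave it where it is.
- nozzle: green plastic spray nozzle; loose bystander, leave it where it is.
- dabba: empty stainless steel dabba (round tin, 100 mm wide, 75 mm high); loose bystander, leave it where it is.
- tumbler: steel tumbler, 70 mm wide, 95 mm high; loose bystander, leave it where it is.
- screwdriver: wood-handled screwdriver, 200 mm; loose bystander, leave it where it is.
- spanner: steel spanner, 150 mm; loose bystander, leave it where it is.
There are look-alikes about, which are no part of the job. Leave any blue look-alike of the part that bears pliers_center alone.

How it is judged (in metres and radians):
On the way:
1. the tray hangs on both screws, pulled down to the tops of the slots (distance between slot_a and screw_a below 0.006 m and distance between slot_b and screw_b below 0.006 m), for 0.3 s.
At the end, for the whole second after the job is handed in: The tray hangs by itself with both screw shanks within 6 mm of their seats at the slot tops, and the pliers lie in the pocket: joint within 6 mm and nose within 7 mm of their home points, flat to within 4 degrees of the foam; nothing is held (all of step 1 and distance between pliers_center and pocket_center below 0.006 m and distance between pliers_nose and pocket_nose below 0.007 m and angle between the z axis of pliers_center and the z axis of pocket_center, either way round below 0.07 rad); the robot touches nothing.
It fails at once if a bystander is pushed more than 40 mm or knocked over (distance of any of mallet, stapler, nozzle, dabba, tumbler, screwdriver, spanner from where it was at the start of the episode above 0.04 m or angle between any of mallet, stapler, nozzle, dabba, tumbler, screwdriver, spanner's own z axis and vertical above 0.6 rad).
It also fails if it takes over 61 s, if anything falls off the work surface, if the arm or the gripper's body presses on something with over 40 N, if the wrist force passes 120 N, or if a joint passes its speed limit or range.

## Working session

There is one attempt and no reset: what is moved stays moved. The work goes in short steps, Python scripts to look and compute and a tool call to move; the robot and the scene stay as the last step left them, time stands still between calls to the robot, and variables do not carry over. Pictures are saved under pics/ and viewed, at most 10 in all, crops included, and the job is handed in when it is done.

Besides the shell and the picture viewer there is one more tool, called after "Request:" in YAML: its name, and indented under it one key for each argument. move_arm: Moves the arm, as the interface text tells. Shifts and turns lie within -1 to 1; 1 stands for 25 mm of shift or 4 degrees of turn. Its arguments: {"type":"object","properties":{"motion":{"type":"array","items":{"type":"array"}},"grip_force":{"type":"number"}},"required":["motion"]}

```bash
mkdir -p pics; ls
cat > h.py <<'E'
import numpy as np, cv2
from workcell import *
def ray(n,u,v):
    c=camera_info(n); x=np.array([(u-c['cx'])/c['fx'],(v-c['cy'])/c['fy']]); s=x.copy()
    for _ in range(20): s=x/(1+c['k1']*(s@s))
    R=cv2.Rodrigues(np.array(c['rvec'],float))[0]; t=np.array(c['tvec'],float).ravel()
    return -R.T@t, R.T@np.array([s[0],s[1],1])
def onz(n,u,v,z):
    o,d=ray(n,u,v); return (o+d*(z-o[2])/d[2]).round(1)
def two(a,b):
    o1,d1=ray('top',*a);o2,d2=ray('side',*b)
    k=np.linalg.lstsq(np.c_[d1,-d2],o2-o1,rcond=None)[0]
    p,q=o1+k[0]*d1,o2+k[1]*d2
    return ((p+q)/2).round(1),np.linalg.norm(p-q).round(1)
def proj(n,P):
    c=camera_info(n);R=cv2.Rodrigues(np.array(c['rvec'],float))[0];q=R@np.array(P,float)+np.array(c['tvec'],float).ravel()
    s=q[:2]/q[2];s=s*(1+c['k1']*(s@s));return np.array([c['fx']*s[0]+c['cx'],c['fy']*s[1]+c['cy']]).round(1)
E
python3 - <<'E'
from h import *
for n in('top','side'):
    cv2.imwrite(f'pics/{n}0.png',grab_frame(n)); c=camera_info(n); print(n,c,ray(n,320,240))
print(state())
E
```

```text
pics
top {'fx': 521.0451345540228, 'fy': 521.0451345540228, 'cx': 325.4502519425208, 'cy': 251.92030545948342, 'k1': -0.08511126220203943, 'rvec': array([ 2.20396972, -2.18063327,  0.04963473]), 'tvec': array([-6.40973649e-01,  4.69850434e+02,  1.10378323e+03])} (array([ 412.46584493,   -2.85391604, 1126.48171215]), array([ 0.07414197,  0.0171648 , -0.99741727]))
side {'fx': 484.96646707364727, 'fy': 484.96646707364727, 'cx': 324.8866224573802, 'cy': 243.73340397028255, 'k1': -0.0592208268968592, 'rvec': array([ 2.03910297, -0.90890189,  0.48165093]), 'tvec': array([-327.72422189,  257.71938788,  711.0749013 ])} (array([-107.39066577, -525.29459148,  626.08529836]), array([ 0.60907154,  0.54701858, -0.57442435]))
{'time_s': 0.1, 'qpos': array([ 6.24505649e+01,  1.83475478e+01,  8.96977133e+01, -1.49688524e-03,
        7.20436216e+01, -1.14686812e+00]), 'qvel': array([-0.06351503, -0.10651507, -0.20893393,  0.02212713, -0.06663553,
        0.01014996]), 'effort': array([ 1.11890375e-03, -4.13333845e+01, -2.32511687e+01,  7.29406276e-02,
        4.21740348e-02, -6.86403109e-05]), 'ee_pos': array([255.50179791, 514.6282456 , 213.22020112]), 'ee_rot': array([-1.79911107e+02, -3.56041472e-04,  1.53597895e+02]), 'force': array([-0.00125193, -0.52409011, -0.31253741]), 'torque': array([0.01843565, 0.0313694 , 0.03010518]), 'gripper_force': 0.0, 'gripper_width': 91.31984446112526}
```

View pics/top0.png

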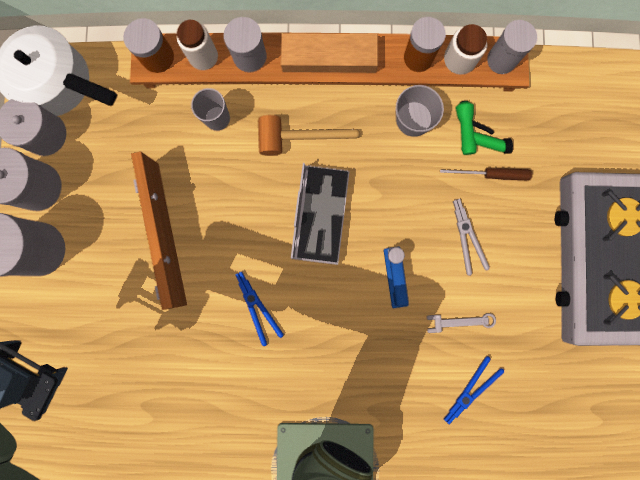

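View pics/side0.png

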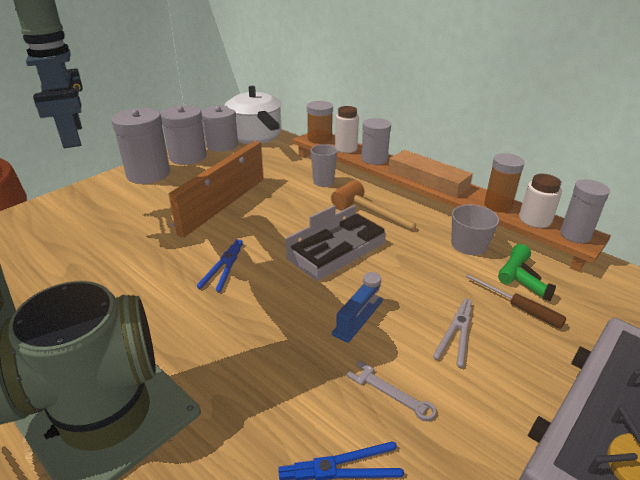

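The top view (image up = world +x, left = +y) shows:
- **Rail:** (160,230), with screws near (155,197) and (168,260) facing the tray.
- **Tray:** (320,213), back plate on its left and pocket nose pointing up.

Pliers candidates:
- Chrome at (465,235).
- Blue at (258,308).
- Blue at (474,390).

I choose the chrome pair and will check it in close crops.

Run:
```python
from h import *
t=cv2.imread('pics/top0.png');s=cv2.imread('pics/side0.png')
def crop(im,x,y,w,h,k): return cv2.resize(im[y:y+h,x:x+w],None,fx=k,fy=k,interpolation=cv2.INTER_CUBIC)
a=np.hstack([crop(t,280,150,80,120,5),crop(t,430,190,80,120,5)][:2])
cv2.imwrite('pics/c1.png',a)   # 800x600
b=np.vstack([np.hstack([crop(t,120,140,100,75,4),crop(s,280,190,100,75,4)]),np.hstack([crop(t,120,235,100,75,4),crop(s,170,140,100,75,4)])])
cv2.imwrite('pics/c2.png',b)
```

```text
(no output)
```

View pics/c1.png

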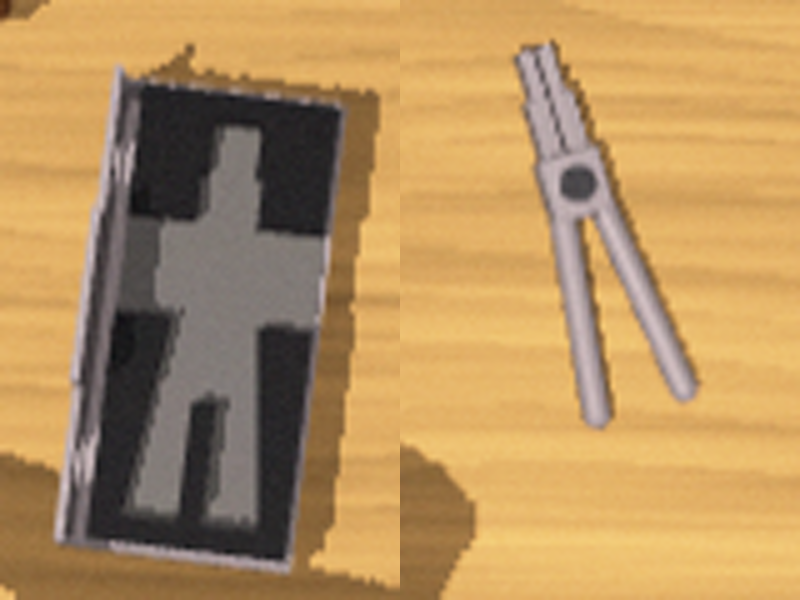

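View pics/c2.png

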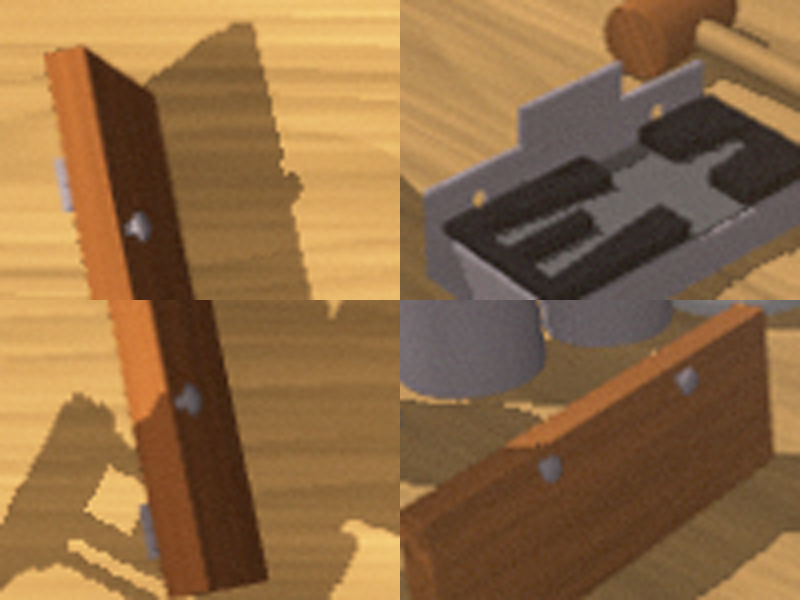

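Left crop: the tray, with its plate on the left and the pocket nose up. Right crop: the chrome pliers, with the pivot at about (465,226.6) and the nose at (457.4,199.6), so the choice is confirmed. The second picture shows both screws, the rail's top edges and the tab corners in the side view at (335,205.8) and (310,217).

Run:
```python
from h import *
f=lambda p,q:np.degrees(np.arctan2(*(np.array(q)-p)[[1,0]])).round(2)
rN,rS=onz('top',141.25,151.75,111),onz('top',172,307.5,111)
bN,bS=onz('top',131.25,153.75,111),onz('top',162,309.3,111)
print('rail front',rN,rS,f(rS,rN),np.linalg.norm(rN-rS),'back',bN,bS,f(bS,bN))
b=two((154.5,196.5),(241.5,160));a=two((167,260),(207.5,182));print('screws b,a',b,a,f(a[0],b[0]),np.linalg.norm(a[0]-b[0]))
print(onz('top',154.5,196.5,100),onz('top',167,260,100))
tN=two((300,191),(335,205.75));tS=two((295,226.4),(310,217));print('tab',tN,tS,f(tS[0],tN[0]))
print('tab z80',onz('top',300,191,80),onz('top',295,226.4,80))
pN,pS=onz('top',303.6,164,56),onz('top',291.6,258.4,56);print('plate',pN,pS,f(pS,pN),np.linalg.norm(pN-pS))
qN,qS=onz('top',348.6,171.4,40),onz('top',338,263.6,40);print('front',qN,qS,f(qS,qN))
c,n=onz('top',465,226.6,14),onz('top',457.4,199.6,12);print('pliers',c,n,f(c,n),np.linalg.norm(c-n), 'side pivot proj',proj('side',c))
```

```text
rail front [661.9 375.  111. ] [352.5 303.4 111. ] 13.03 317.5766364202505 back [657.8 395.4 111. ] [348.6 323.3 111. ] 13.13
screws b,a (array([573.2, 347.8, 100.8]), np.float64(0.6)) (array([446.6, 318.2, 100.7]), np.float64(1.9)) 13.16 130.0143453623484
[573.1 348.3 100. ] [445.9 319.  100. ]
tab (array([589.2,  56.9,  80.8]), np.float64(0.2)) (array([517.5,  65.4,  81.6]), np.float64(1.3)) -6.76
tab z80 [589.4  56.8  80. ] [517.3  65.9  80. ]
plate [650.3  51.5  56. ] [453.5  73.6  56. ] -6.41 198.0369914940135
front [638.9 -42.8  40. ] [444.3 -22.3  40. ] -6.01
pliers [ 527.5 -295.6   14. ] [ 586.2 -279.9   12. ] 14.97 60.79621698757256 side pivot proj [460.4 319.5]
```

Request:
move_arm:
  motion:
    - [50,[0.627,-0.955,0],[0,0,0.263]]
    - [50,[0.627,-0.955,0],[0,0,0.263]]
    - [50,[0.627,-0.955,0],[0,0,0.263]]
    - [50,[0.627,-0.955,0],[0,0,0.263]]
    - [50,[0.627,-0.955,0],[0,0,0.263]]
    - [50,[0.627,-0.955,0],[0,0,0.263]]
    - [50,[0.627,-0.955,0],[0,0,0.263]]
    - [50,[0.627,-0.955,0],[0,0,0.263]]
    - [50,[0.627,-0.955,0],[0,0,0.263]]
    - [50,[0.627,-0.955,0],[0,0,0.263]]
    - [50,[0.627,-0.955,0],[0,0,0.263]]
    - [50,[0.627,-0.955,0],[0,0,0.263]]
    - [50,[0.627,-0.955,0],[0,0,0.263]]
    - [50,[0.627,-0.955,0],[0,0,0.263]]
    - [50,[0.627,-0.955,0],[0,0,0.263]]
    - [50,[0.627,-0.955,0],[0,0,0.263]]
    - [50,[0.627,-0.955,0],[0,0,0.263]]
    - [50,[0.627,-0.955,0],[0,0,0.263]]
    - [50,[0.627,-0.955,0],[0,0,0.263]]
    - [50,[0,0,0],[0,0,0]]

```text
time_s: 1.77
ee_pos: [555.8, 57.5, 213.3]
ee_rot: [-179.9, 0.1, 173.4]
force: [-0.2, -0.3, -0.4]
gripper_width: 49.9
gripper_force: 0.0
```

Request:
move_arm:
  motion:
    - [50,[0,0,-0.8],[0,0,0]]
    - [50,[0,0,-0.8],[0,0,0]]
    - [50,[0,0,-0.8],[0,0,0]]
    - [50,[0,0,-0.8],[0,0,0]]
    - [50,[0,0,-0.8],[0,0,0]]
    - [50,[0,0,-0.8],[0,0,0]]
    - [50,[0,0,-0.8],[0,0,0]]
    - [50,[0,0,-0.7],[0,0,0]]
    - [50,[0,0,0],[0,0,0]]
    - [50,[0,0,0],[0,0,0]]

```text
time_s: 2.6
ee_pos: [552.6, 61.7, 55.8]
ee_rot: [-180.0, -0.1, 173.6]
force: [0.0, -1.1, -0.2]
gripper_width: 50.3
gripper_force: 0.0
```

Request:
move_arm:
  motion:
    - [4,[0,0,0],[0,0,0]]
    - [4,[0,0,0],[0,0,0]]
    - [4,[0,0,0],[0,0,0]]
    - [4,[0,0,0],[0,0,0]]
    - [2,[0,0,0],[0,0,0]]
    - [0,[0,0,0],[0,0,0]]
    - [0,[0,0,0],[0,0,0]]
    - [0,[0,0,0],[0,0,0]]
  grip_force: 50

```text
time_s: 3.27
ee_pos: [553.6, 61.6, 56.6]
ee_rot: [180.0, 0.0, 173.6]
force: [0.3, 1.2, 2.1]
gripper_width: 4.0
gripper_force: 50.0
```

Request:
move_arm:
  motion:
    - [0,[0,0,0.3],[0,0,0]]
    - [0,[0,0,0.6],[0,0,0]]
    - [0,[0,0,0.8],[0,0,0]]
    - [0,[0,0,0.8],[0,0,0]]
    - [0,[0,0,0.7],[0,0,0]]
    - [0,[0,0.2,0.3],[0,0,0.1]]
    - [0,[-0.12,0.6,0.1],[0,0,0.4]]
    - [0,[-0.12,0.8,0],[0,0,0.4]]
    - [0,[-0.12,0.8,0],[0,0,0.4]]
    - [0,[-0.12,0.8,0],[0,0,0.4]]
    - [0,[-0.12,0.8,0],[0,0,0.4]]
    - [0,[-0.12,0.8,0],[0,0,0.4]]
    - [0,[-0.12,0.8,0],[0,0,0.4]]
    - [0,[-0.12,0.8,0],[0,0,0.4]]
    - [0,[-0.12,0.8,0],[0,0,0.4]]
    - [0,[-0.12,0.8,0],[0,0,0.4]]
    - [0,[-0.12,0.8,0],[0,0,0.4]]
    - [0,[-0.12,0.7,0],[0,0,0.4]]
    - [0,[0,0,0],[0,0,0]]
    - [0,[0,0,0],[0,0,0]]

```text
time_s: 4.93
ee_pos: [516.5, 299.5, 145.3]
ee_rot: [-180.0, -0.1, -166.7]
force: [-0.1, 0.1, -5.0]
gripper_width: 3.4
gripper_force: 50.0
```

Run:
```python
from h import *
print(state()['ee_pos'],state()['ee_rot'],state()['force'],state()['torque'])
t=grab_frame('top');s=grab_frame('side');cv2.imwrite('pics/t1.png',t);cv2.imwrite('pics/s1.png',s)
def crop(im,x,y,w,h,k): return cv2.resize(im[y:y+h,x:x+w],None,fx=k,fy=k,interpolation=cv2.INTER_CUBIC)
cv2.imwrite('pics/c3.png',np.hstack([crop(t,120,140,133,200,3),crop(s,160,120,133,200,3)]))
```

```text
[516.47315671 299.52166988 145.33579579] [-1.79958255e+02 -1.34622720e-01 -1.66706665e+02] [-0.05953002  0.12615751 -4.98415247] [0.21058424 0.05992435 0.02356057]
```

View pics/c3.png

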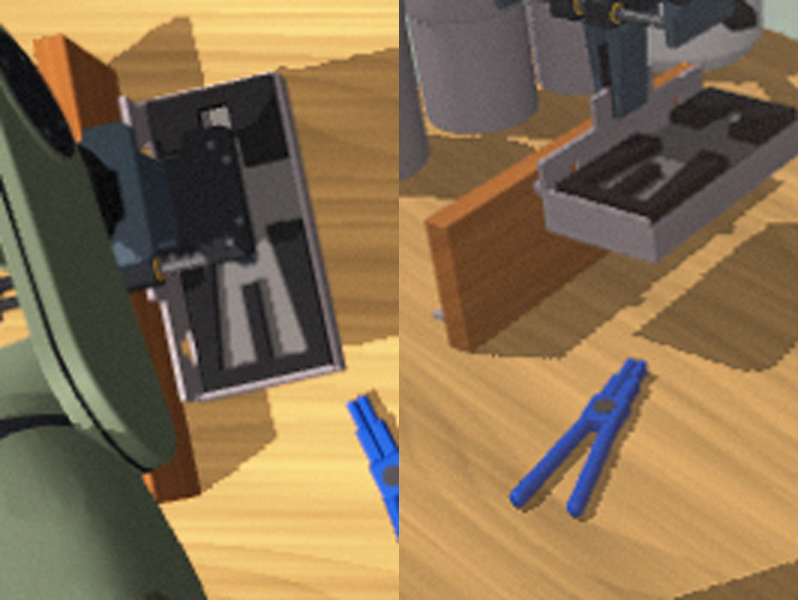

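Both views show the tray held in front of the rail and close to level. I'll check its corners for yaw and tilt.

Run:
```python
from h import *
f=lambda p,q:np.degrees(np.arctan2(*(np.array(q)-p)[[1,0]])).round(2)
print('front S',two((234.3,262.7),(245.3,196)),'back S',two((181.7,273.3),(207,175)))
N,S=onz('top',160,172.7,144.7),onz('top',181.7,273.3,144.7);print('plate',N,S,f(S,N),np.linalg.norm(N-S),(N+S)/2)
N,S=onz('top',214.3,165,128.7),onz('top',234.3,262.7,128.7);print('front',N,S,f(S,N),np.linalg.norm(N-S),(N+S)/2)
```

```text
front S (array([442.2, 179.6, 119.7]), np.float64(1.9)) back S (array([420.1, 275.8, 143.5]), np.float64(1.6))
plate [612.5 323.8 144.7] [419.5 276.  144.7] 13.91 198.83118467685094 [516.  299.9 144.7]
front [631.2 222.1 128.7] [441.2 178.6 128.7] 12.9 194.916007551971 [536.2  200.35 128.7 ]
```

Request:
move_arm:
  motion:
    - [0,[-0.05,0.2,-0.11],[0,0,0]]
    - [0,[-0.05,0.25,-0.11],[0,0,0]]
    - [0,[-0.05,0.25,0],[0,0,0]]
    - [0,[-0.05,0.2,0],[0,0,0]]
    - [0,[0,0,0],[0,0,0]]
    - [0,[-0.02,0.1,0],[0,0,0]]
    - [0,[-0.02,0.1,0],[0,0,0]]
    - [0,[-0.02,0.1,0],[0,0,0]]
    - [0,[-0.02,0.1,0],[0,0,0]]
    - [0,[-0.02,0.1,0],[0,0,0]]
    - [0,[0,0,0],[0,0,0]]

```text
time_s: 5.95
ee_pos: [509.9, 334.5, 141.0]
ee_rot: [180.0, 0.0, -166.8]
force: [0.1, 0.2, -4.3]
gripper_width: 3.9
gripper_force: 50.0
```

Request:
move_arm:
  motion:
    - [0,[-0.02,0.05,-0.03],[0,0,0]]
    - [0,[-0.02,0.05,-0.03],[0,0,0]]
    - [0,[-0.01,0.05,0],[0,0,0]]
    - [0,[-0.01,0.05,0],[0,0,0]]
    - [0,[0,0,0],[0,0,0]]

```text
time_s: 6.37
ee_pos: [508.7, 337.0, 139.2]
ee_rot: [-179.8, -0.0, -166.8]
force: [1.6, -4.7, -4.9]
gripper_width: 3.6
gripper_force: 50.0
```

Request:
move_arm:
  motion:
    - [0,[0,0,-0.1],[0,0,0]]
    - [0,[0,0,-0.1],[0,0,0]]
    - [0,[0,0,-0.1],[0,0,0]]
    - [0,[0,0,-0.1],[0,0,0]]
    - [0,[0,0,0],[0,0,0]]

```text
time_s: 6.78
ee_pos: [509.0, 337.0, 129.2]
ee_rot: [-179.8, -0.0, -166.8]
force: [2.2, -5.8, -4.3]
gripper_width: 3.8
gripper_force: 50.0
```

Request:
move_arm:
  motion:
    - [0,[0,0,-0.1],[0,0,0]]
    - [0,[0,0,-0.1],[0,0,0]]
    - [0,[0,0,-0.1],[0,0,0]]
    - [0,[0,0,-0.08],[0,0,0]]
    - [0,[0,0,-0.06],[0,0,0]]
    - [0,[0,0,-0.04],[0,0,0]]
    - [0,[0,0,0],[0,0,0]]

```text
time_s: 7.37
ee_pos: [509.1, 337.0, 118.4]
ee_rot: [-179.8, 0.0, -166.8]
force: [0.2, -5.3, 0.1]
gripper_width: 3.7
gripper_force: 50.0
```

Request:
move_arm:
  motion:
    - [0,[0,0,-0.05],[0,0,0]]
    - [0,[0,0,-0.03],[0,0,0]]
    - [0,[0,0,0],[0,0,0]]

```text
time_s: 7.62
ee_pos: [509.2, 337.1, 118.2]
ee_rot: [-179.8, 0.1, -166.8]
force: [-1.1, -7.5, 8.8]
gripper_width: 3.5
gripper_force: 50.0
```

Request:
move_arm:
  motion:
    - [10,[0,0,0],[0,0,0]]
    - [30,[0,0,0],[0,0,0]]
    - [30,[0,0,0],[0,0,0]]
    - [30,[0,0,0],[0,0,0]]
    - [30,[0,0,0],[0,0,0]]
    - [30,[0,0,0.5],[0,0,0]]
    - [30,[0,0,0.8],[0,0,0]]
    - [30,[0,0,1],[0,0,0]]
    - [30,[0,0,1],[0,0,0]]
    - [30,[0,-0.5,1],[0,0,0]]
    - [50,[0,-1,0],[0,0,0]]
    - [50,[0,-1,0],[0,0,0]]
    - [50,[0,-1,0],[0,0,0]]
    - [50,[0,-1,0],[0,0,0]]
    - [50,[0,-1,0],[0,0,0]]
    - [50,[0,-1,0],[0,0,0]]
    - [50,[0,-1,0],[0,0,0]]
    - [50,[0,-1,0],[0,0,0]]
    - [50,[0,0,0],[0,0,0]]

```text
time_s: 9.2
ee_pos: [508.3, 123.1, 223.0]
ee_rot: [-179.9, -0.0, -167.0]
force: [0.5, -0.1, -0.8]
gripper_width: 50.3
gripper_force: 0.0
```

Run:
```python
from h import *
print(state()['ee_pos'],state()['ee_rot'])
t=grab_frame('top');s=grab_frame('side');cv2.imwrite('pics/t2.png',t);cv2.imwrite('pics/s2.png',s)
def crop(im,x,y,w,h,k): return cv2.resize(im[y:y+h,x:x+w],None,fx=k,fy=k,interpolation=cv2.INTER_CUBIC)
cv2.imwrite('pics/c4.png',np.hstack([crop(t,130,140,100,150,4),crop(s,170,110,100,150,4)]))
```

```text
[508.28034747 123.05058535 222.99808416] [-1.79897166e+02 -4.00093775e-02 -1.66989378e+02]
```

View pics/c4.png

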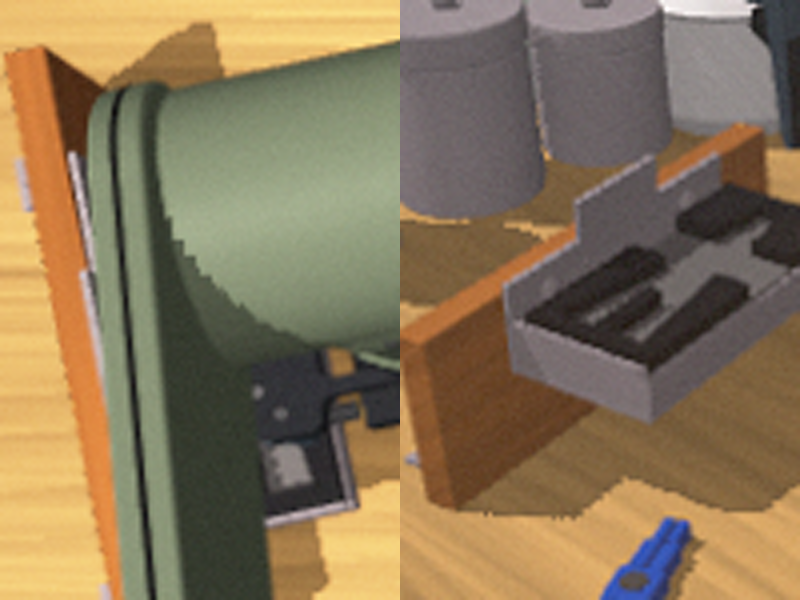

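The tray hangs with its plate flat on the wood and the shanks in the slots. Next, the pliers.

Request:
move_arm:
  motion:
    - [60,[0.043,-0.93,0],[0,0,0]]
    - [60,[0.043,-0.93,0],[0,0,0]]
    - [60,[0.043,-0.93,0],[0,0,0]]
    - [60,[0.043,-0.93,0],[0,0,0]]
    - [60,[0.043,-0.93,0],[0,0,0]]
    - [60,[0.043,-0.93,0],[0,0,0]]
    - [60,[0.043,-0.93,0],[0,0,0]]
    - [60,[0.043,-0.93,0],[0,0,0]]
    - [60,[0.043,-0.93,0],[0,0,0]]
    - [60,[0.043,-0.93,0],[0,0,0]]
    - [60,[0.043,-0.93,0],[0,0,0]]
    - [60,[0.043,-0.93,0],[0,0,0]]
    - [60,[0.043,-0.93,0],[0,0,0]]
    - [60,[0.043,-0.93,0],[0,0,0]]
    - [60,[0.043,-0.93,0],[0,0,0]]
    - [60,[0.043,-0.93,0],[0,0,0]]
    - [60,[0.043,-0.93,0],[0,0,0]]
    - [60,[0.043,-0.93,0],[0,0,0]]
    - [60,[0,0,0],[0,0,0]]

```text
time_s: 10.88
ee_pos: [529.1, -294.9, 222.3]
ee_rot: [-179.9, 0.0, -166.9]
force: [0.6, 0.3, -0.4]
gripper_width: 60.0
gripper_force: 0.0
```

Run:
```python
from h import *
f=lambda p,q:np.degrees(np.arctan2(*(np.array(q)-p)[[1,0]])).round(2)
print(state()['ee_pos'],state()['ee_rot'],state()['qpos'])
h=(onz('top',469.4,275.4,8)+onz('top',487.2,269.6,8))/2; n=onz('top',457.4,199.6,12); c=onz('top',465,226.6,14)
print(h,f(h,n),f(h,c),np.linalg.norm(h-n))
t=grab_frame('top');s=grab_frame('side');cv2.imwrite('pics/t3.png',t)
def crop(im,x,y,w,h,k): return cv2.resize(im[y:y+h,x:x+w],None,fx=k,fy=k,interpolation=cv2.INTER_CUBIC)
cv2.imwrite('pics/c5.png',np.hstack([crop(t,140,150,80,120,5),crop(s,190,130,80,120,5)]))
```

```text
[ 529.07379285 -294.8537799   222.32963148] [-1.79899381e+02  1.09350105e-02 -1.66898218e+02] [-3.01824809e+01  2.07835496e+01  8.46986365e+01 -6.82508334e-02
  7.44408777e+01 -1.33265990e+02]
[ 429.05 -325.9     8.  ] 16.32 17.11 163.7929256714099
```

View pics/c5.png

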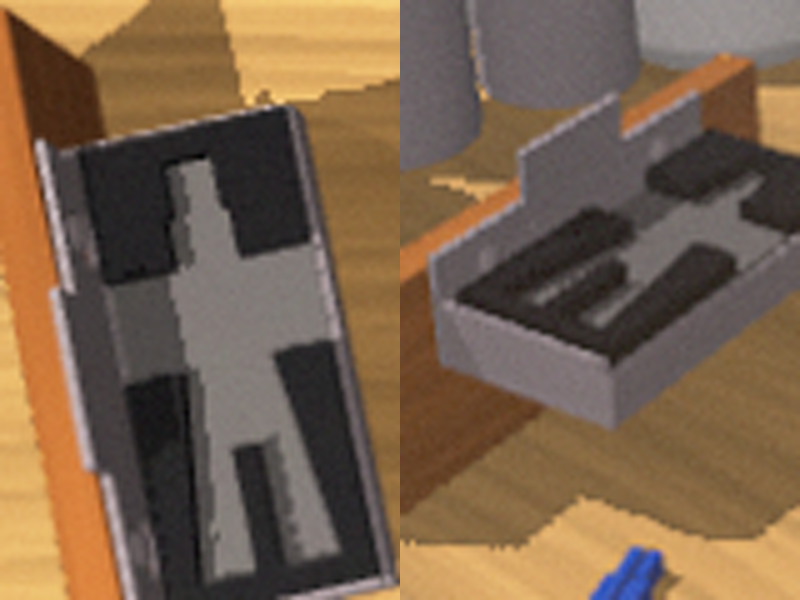

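Run:
```python
from h import *
u=np.array([np.cos(np.radians(13.2)),np.sin(np.radians(13.2)),0]);n=np.array([u[1],-u[0],0])
P=np.array([509.2,337.1,99]); c=P+52*n+21*u
print('dead reckon',c,'nose',c+62*u)
p=lambda x,y:onz('top',140+x/5,150+y/5,102)
nose=p(191,161); print('nose vis',nose-2*u,'across',(nose-c)@n,'along',(nose-c)@u)
for a,b in(((277,250),(304,346)),((140,276),(156,378))):
    q=p(*a),p(*b); print([( (k-c)@u).round(1) for k in q],'along mid',(((q[0]+q[1])/2-c)@u).round(1))
for a in((103,283),(122,383),(313,243),(335,340),(168,165),(215,158)): print('n',((p(*a)-c)@n).round(1))
# plate top N/S corners z=118 ; tab z=142
a,b=onz('top',140+40/5,150+140/5,118),onz('top',140+50/5,150+290/5,142)
print('plate N end along',((a-P)@u).round(1),((a-P)@n).round(1),'tab N end',((b-P)@u).round(1),((b-P)@n).round(1))
b=onz('top',140+92/5,150+470/5,142);print('tab S',((b-P)@u).round(1),((b-P)@n).round(1))
```

```text
dead reckon [541.51940221 291.26926532  99.        ] nose [601.88129418 305.42701927  99.        ]
nose vis [599.95284219 299.74329826 102.        ] across 5.093187175277373 along 60.824617189258724
[np.float64(17.9), np.float64(-22.3)] along mid -2.2
[np.float64(20.0), np.float64(-21.6)] along mid -0.8
n -39.6
n -40.0
n 46.7
n 47.4
n -4.3
n 14.8
plate N end along 99.9 3.4 tab N end 35.2 3.2
tab S -36.4 5.5
```

Request:
move_arm:
  motion:
    - [60,[0,0,-0.5],[0,0,0.8]]
    - [60,[-0.03,0,-1],[0,0,0]]
    - [60,[-0.03,-0.02,-1],[0,0,0]]
    - [60,[0,0,-1],[0,0,0]]
    - [60,[0,0,-1],[0,0,0]]
    - [60,[0,0,-1],[0,0,0]]
    - [60,[0,0,0],[0,0,0]]
    - [60,[0,0,0],[0,0,0]]

```text
time_s: 11.65
ee_pos: [526.2, -290.8, 84.8]
ee_rot: [179.9, -0.1, -163.5]
force: [0.9, -1.1, 0.1]
gripper_width: 60.1
gripper_force: 0.0
```

Request:
move_arm:
  motion:
    - [60,[0,0,-0.8],[0,0,0]]
    - [60,[0,0,-0.8],[0,0,0]]
    - [60,[0,0,0],[0,0,0]]
    - [60,[0,0,0],[0,0,0]]
    - [60,[0,0,0],[0,0,0]]

```text
time_s: 12.07
ee_pos: [527.8, -293.0, 47.6]
ee_rot: [-179.9, 0.1, -163.6]
force: [-1.0, -0.0, 0.4]
gripper_width: 60.0
gripper_force: 0.0
```

Request:
move_arm:
  motion:
    - [60,[0,-0.08,-0.6],[0,0,0]]
    - [60,[0,0,-0.6],[0,0,0]]
    - [60,[0,0,-0.4],[0,0,0]]
    - [60,[0,0,-0.1],[0,0,0]]
    - [60,[0,0,0],[0,0,0]]
    - [40,[0,0,0],[0,0,0]]
    - [32,[0,0,0],[0,0,0]]
    - [25,[0,0,0],[0,0,0]]
    - [20,[0,0,0],[0,0,0]]
    - [20,[0,0,0],[0,0,0]]
    - [20,[0,0,0],[0,0,0]]
  grip_force: 35

```text
time_s: 12.98
ee_pos: [526.8, -295.1, 3.5]
ee_rot: [-179.9, 0.0, -163.6]
force: [0.4, -1.7, 1.7]
gripper_width: 28.7
gripper_force: 34.2
```

Request:
move_arm:
  motion:
    - [20,[0,0,0.3],[0,0,0]]
    - [20,[0,0,0.6],[0,0,0]]
    - [20,[0,0,0.9],[0,0,0]]
    - [20,[0,0,0.9],[0,0,0]]
    - [20,[0,0,0.9],[0,0,0]]
    - [20,[0,0.3,0.9],[0,0,0]]
    - [20,[0,0.6,0.9],[0,0,0]]
    - [20,[0,0.9,0.6],[0,0,0]]
    - [20,[0,1,0.4],[0,0,0]]
    - [20,[0,1,0],[0,0,0]]
    - [20,[0,1,0],[0,0,0]]
    - [20,[0,1,0],[0,0,0]]
    - [20,[0,1,0],[0,0,0]]
    - [20,[0,1,0],[0,0,0]]
    - [20,[0,1,0],[0,0,0]]
    - [20,[0,1,0],[0,0,0]]
    - [20,[0,1,0],[0,0,0]]
    - [20,[0,1,0],[0,0,0]]
    - [20,[0,1,0],[0,0,0]]
    - [20,[0,1,0],[0,0,0]]

```text
time_s: 14.65
ee_pos: [525.5, 51.7, 163.0]
ee_rot: [180.0, -0.1, -163.6]
force: [-0.1, -0.0, -1.9]
gripper_width: 28.7
gripper_force: 34.3
```

Request:
move_arm:
  motion:
    - [20,[0,1,0],[0,0,-0.2]]
    - [20,[0,1,0],[0,0,-0.2]]
    - [20,[0,1,0],[0,0,-0.2]]
    - [20,[0,1,0],[0,0,-0.2]]
    - [20,[0.1,1,0],[0.2,0.05,-0.05]]
    - [20,[0.1,0.8,0],[0.2,0.05,0]]
    - [20,[0.1,0.6,0],[0.2,0.05,0]]
    - [20,[0.1,0.4,0],[0.2,0.05,0]]
    - [20,[0,0.2,0],[0,0,0]]
    - [20,[0,0,0],[0,0,0]]
    - [20,[0,0,0],[0,0,0]]
    - [20,[0,0,0],[0,0,0]]

```text
time_s: 15.65
ee_pos: [536.2, 224.5, 162.9]
ee_rot: [176.7, -0.1, -167.1]
force: [0.5, -0.1, -1.9]
gripper_width: 28.2
gripper_force: 34.3
```

Request:
move_arm:
  motion:
    - [20,[0.04,0.5,-0.2],[0,0,0]]
    - [20,[0.05,0.6,-0.4],[0,0,0]]
    - [20,[0.05,0.6,-0.4],[0,0,0]]
    - [20,[0.04,0.5,-0.4],[0,0,0]]
    - [20,[0,0.3,-0.3],[0,0,0]]
    - [20,[0,0,0],[0,0,0]]
    - [20,[0,0,0],[0,0,0]]
    - [20,[0,0,0],[0,0,0]]

```text
time_s: 16.32
ee_pos: [540.9, 287.9, 120.5]
ee_rot: [176.7, -0.1, -167.0]
force: [0.3, -0.0, -0.9]
gripper_width: 28.5
gripper_force: 34.3
```

Run:
```python
from h import *
print(state()['ee_pos'],state()['ee_rot'])
t=grab_frame('top');s=grab_frame('side');cv2.imwrite('pics/t4.png',t);cv2.imwrite('pics/s4.png',s)
def crop(im,x,y,w,h,k): return cv2.resize(im[y:y+h,x:x+w],None,fx=k,fy=k,interpolation=cv2.INTER_CUBIC)
cv2.imwrite('pics/c6.png',np.hstack([crop(t,140,150,80,120,5),crop(s,200,120,80,120,5)]))
```

```text
[540.87551829 287.89127134 120.45325424] [ 1.76720105e+02 -6.37928332e-02 -1.66989265e+02]
```

View pics/c6.png

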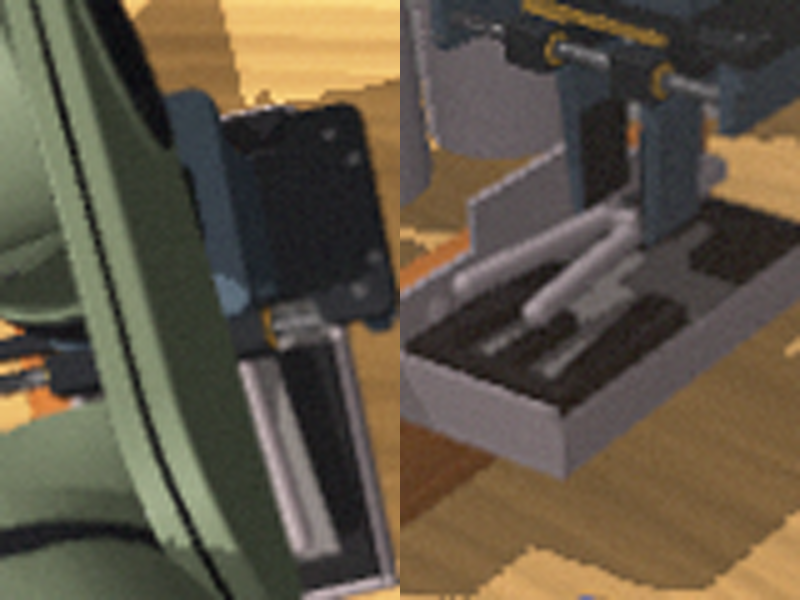

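Run:
```python
from h import *
a=np.radians(13.0);u=np.array([np.cos(a),np.sin(a),0]);n=np.array([u[1],-u[0],0])
T=np.array([540.9,287.9,120.5])
p,e=two((200.6,259),(225.6,182.4));print(p,e,'u',(p-T)@u,'n',(p-T)@n)
# right handle centre along its length in top view at z~127, pocket leg at foam top (c5) and floor
for x,y in((252,375),(303,545)): q=onz('top',140+x/5,150+y/5,126); print('handle',((q-T)@u).round(1),((q-T)@n).round(1))
c=np.array([541.2,286.9,99])
# pocket front leg end, c5: pale floor corners z~85
for x,y in((292,562),(342,552),(207,585),(255,575)): q=onz('top',140+x/5,150+y/5,87); print('leg floor',((q-c)@u).round(1),((q-c)@n).round(1))
```

```text
[446.8 245.8 125.7] 2.4 u -101.15866248416731 n 19.853085513700684
handle -31.4 14.7
handle -100.5 20.9
leg floor -102.8 5.0
leg floor -103.1 25.7
leg floor -104.4 -30.7
leg floor -104.7 -10.7
```

Request:
move_arm:
  motion:
    - [20,[0,0,-0.2],[0,0,0]]
    - [20,[0,0,-0.2],[0,0,0]]
    - [20,[0,0,-0.2],[0,0,0]]
    - [20,[0,0,-0.1],[0,0,0]]
    - [20,[0,0,-0.08],[0,0,0]]
    - [20,[0,0,0],[0,0,0]]

```text
time_s: 16.92
ee_pos: [540.6, 287.7, 100.3]
ee_rot: [176.7, -0.1, -167.0]
force: [-0.3, -0.1, -2.0]
gripper_width: 28.8
gripper_force: 34.3
```

Request:
move_arm:
  motion:
    - [20,[0,0,-0.06],[0,0,0]]
    - [20,[0,0,-0.06],[0,0,0]]
    - [20,[0,0,0],[0,0,0]]

```text
time_s: 17.17
ee_pos: [541.0, 287.9, 97.8]
ee_rot: [176.7, -0.0, -167.0]
force: [0.4, 0.2, -1.7]
gripper_width: 28.6
gripper_force: 34.3
```

Request:
move_arm:
  motion:
    - [20,[0,0,-0.06],[0,0,0]]
    - [20,[0,0,-0.06],[0,0,0]]
    - [20,[0,0,-0.04],[0,0,0]]
    - [20,[0,0,0],[0,0,0]]

```text
time_s: 17.5
ee_pos: [540.8, 288.2, 93.8]
ee_rot: [176.7, -0.1, -167.0]
force: [-0.3, 1.7, -2.2]
gripper_width: 28.4
gripper_force: 34.4
```

Request:
move_arm:
  motion:
    - [20,[0,0,-0.05],[0,0,0]]
    - [20,[0,0,-0.04],[0,0,0]]
    - [20,[0,0,0],[0,0,0]]

```text
time_s: 17.75
ee_pos: [541.0, 288.3, 92.1]
ee_rot: [176.7, -0.0, -167.0]
force: [-0.5, 2.2, -0.3]
gripper_width: 28.5
gripper_force: 34.5
```

Request:
move_arm:
  motion:
    - [20,[0,0.02,-0.04],[0,0,0]]
    - [20,[0,0,-0.04],[0,0,0]]
    - [20,[0,0,0],[0,0,0]]

```text
time_s: 18.0
ee_pos: [541.0, 288.3, 91.8]
ee_rot: [176.7, 0.0, -167.0]
force: [-1.4, -0.9, 10.2]
gripper_width: 28.2
gripper_force: 34.4
```

Request:
move_arm:
  motion:
    - [20,[0,0,0.04],[0,0,0]]
    - [34,[0,0,0],[0,0,0]]
    - [40,[0,0,0],[0,0,0]]
    - [40,[0,0,0],[0,0,0]]
    - [40,[0,0,0.1],[0,0,0]]
    - [40,[0,0,0.3],[0,0,0]]
    - [40,[0,0,0.8],[0,0,0]]
    - [40,[0,0,1],[0,0,0]]
    - [40,[0,0,1],[0,0,0]]
    - [40,[0,-1,0.5],[0,0,0]]
    - [40,[0,-1,0],[0,0,0]]
    - [40,[0,-1,0],[0,0,0]]
    - [40,[0,-1,0],[0,0,0]]
    - [40,[0,-1,0],[0,0,0]]
    - [40,[0,-1,0],[0,0,0]]
    - [40,[0,-1,0],[0,0,0]]
    - [40,[0,-1,0],[0,0,0]]
    - [40,[0,-1,0],[0,0,0]]
    - [40,[0,-1,0],[0,0,0]]
    - [40,[0,-1,0],[0,0,0]]

```text
time_s: 19.67
ee_pos: [540.8, 12.1, 183.8]
ee_rot: [176.7, -0.0, -167.0]
force: [-0.5, -0.7, 0.3]
gripper_width: 40.3
gripper_force: 0.0
```

Run:
```python
from h import *
print(state()['ee_pos'],state()['force'])
t=grab_frame('top');s=grab_frame('side')
def crop(im,x,y,w,h,k): return cv2.resize(im[y:y+h,x:x+w],None,fx=k,fy=k,interpolation=cv2.INTER_CUBIC)
cv2.imwrite('pics/c7.png',np.hstack([crop(t,140,150,80,120,5),crop(s,200,120,80,120,5)]))
```

```text
[540.83310941  12.13350722 183.82459558] [-0.49906821 -0.6505483   0.32881362]
```

View pics/c7.png

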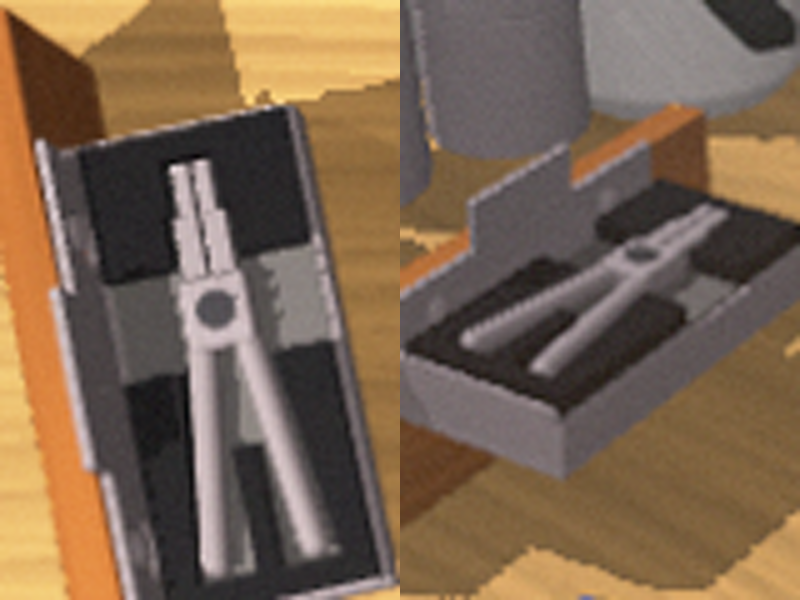

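The pliers lie in the pocket: pivot (214,309), nose (191,165), handle ends (214,575) and (318,553) in the crop. Now to check the numbers.

Run:
```python
from h import *
a=np.radians(13.1);u=np.array([np.cos(a),np.sin(a),0]);n=np.array([u[1],-u[0],0]);c=np.array([541.1,287.4,95.5])
pt,ps=lambda x,y:(140+x/5,150+y/5),lambda x,y:(200+(x-400)/5,120+y/5)
for nm,t,s,z in(('pivot',(214,309),(642,254),102.5),('nose',(191,161),(723,211),98),('hL',(214,577),(468,345),100),('hR',(318,554),(540,372),97.5)):
    p,e=two(pt(*t),ps(*s)); q=onz('top',*pt(*t),z)
    print(nm,p[2],e,'two u,n',((p-c)@u).round(1),((p-c)@n).round(1),'| onz',((q-c)@u).round(1),((q-c)@n).round(1))
```

```text
pivot 103.1 2.1 two u,n 2.0 -0.2 | onz 1.5 -1.2
nose 99.8 3.8 two u,n 63.7 2.3 | onz 63.2 0.3
hL 98.7 4.2 two u,n -101.6 -22.0 | onz -103.0 -23.3
hR 96.6 2.3 two u,n -102.1 19.5 | onz -102.8 18.8
```

Heights and positions match home. One gentle press with closed fingers will confirm it.

Request:
move_arm:
  motion:
    - [0,[0,1,0],[0,0,0]]
    - [0,[0,1,0],[0,0,0]]
    - [0,[0,1,0],[0,0,0]]
    - [0,[0,1,0],[0,0,0]]
    - [0,[0,1,0],[0,0,0]]
    - [0,[0,1,0],[0,0,0]]
    - [0,[0,1,0],[0,0,0]]
    - [0,[0,1,0],[0,0,0]]
    - [0,[0,1,0],[0,0,0]]
    - [0,[0,1,0],[0,0,0]]
    - [0,[0,1,0],[0,0,0]]
    - [0,[0,0,-0.6],[0,0,0]]
    - [0,[0,0,-0.8],[0,0,0]]
    - [0,[0,0,-0.8],[0,0,0]]
    - [0,[0,0,-0.5],[0,0,0]]
    - [0,[0,0,-0.2],[0,0,0]]
    - [0,[0,0,-0.1],[0,0,0]]
    - [0,[0,0,0],[0,0,0]]
    - [0,[0,0,0],[0,0,0]]

```text
time_s: 21.35
ee_pos: [541.4, 288.9, 109.2]
ee_rot: [176.7, 0.0, -167.0]
force: [0.3, -0.5, 0.6]
gripper_width: 0.6
gripper_force: 0.0
```

Request:
move_arm:
  motion:
    - [0,[0,0,-0.08],[0,0,0]]
    - [0,[0,0,0],[0,0,0]]
    - [0,[0,0,0],[0,0,0]]

```text
time_s: 21.6
ee_pos: [541.1, 288.5, 106.7]
ee_rot: [176.7, -0.0, -167.0]
force: [0.3, 0.2, -0.6]
gripper_width: 0.6
gripper_force: 0.0
```

Request:
move_arm:
  motion:
    - [0,[0,0,-0.04],[0,0,0]]
    - [0,[0,0,-0.04],[0,0,0]]
    - [0,[0,0,0],[0,0,0]]

```text
time_s: 21.85
ee_pos: [540.8, 288.3, 104.1]
ee_rot: [176.7, -0.1, -167.0]
force: [-0.4, -0.3, -0.2]
gripper_width: 0.7
gripper_force: 0.0
```

Request:
move_arm:
  motion:
    - [0,[0,0,-0.04],[0,0,0]]
    - [0,[0,0,-0.02],[0,0,0]]
    - [0,[0,0,0],[0,0,0]]

```text
time_s: 22.1
ee_pos: [540.9, 288.4, 102.9]
ee_rot: [176.7, -0.0, -167.0]
force: [-0.2, -0.7, 0.7]
gripper_width: 0.6
gripper_force: 0.7
```

Request:
move_arm:
  motion:
    - [0,[0,0,-0.04],[0,0,0]]
    - [0,[0,0,0],[0,0,0]]
    - [0,[0,0,0],[0,0,0]]

```text
time_s: 22.35
ee_pos: [540.9, 288.4, 102.8]
ee_rot: [176.7, -0.0, -167.0]
force: [-2.6, -1.2, 6.3]
gripper_width: 0.6
gripper_force: 3.1
```

Firm at 102.8 mm with a 6 N push, so the pliers are home. Backing off and handing in.

Request:
move_arm:
  motion:
    - [0,[0,0,0.2],[0,0,0]]
    - [0,[0,0,0.8],[0,0,0]]
    - [0,[0,0,1],[0,0,0]]
    - [0,[0,0,1],[0,0,0]]
    - [0,[0,-0.6,0.6],[0,0,0]]
    - [0,[0,-1,0],[0,0,0]]
    - [0,[0,-1,0],[0,0,0]]
    - [0,[0,-1,0],[0,0,0]]
    - [0,[0,-1,0],[0,0,0]]
    - [0,[0,-1,0],[0,0,0]]
    - [0,[0,-1,0],[0,0,0]]
    - [0,[0,-1,0],[0,0,0]]
    - [0,[0,0,0],[0,0,0]]
    - [0,[0,0,0],[0,0,0]]

```text
time_s: 23.52
ee_pos: [540.9, 97.5, 191.8]
ee_rot: [176.7, -0.0, -167.2]
force: [-0.5, -0.2, 0.0]
gripper_width: 0.4
gripper_force: 0.0
```

```bash
python3 -c "
from h import *
print(state()['ee_pos'],state()['force']);print(job_done())"
```

```text
[540.94236574  97.54698366 191.82866442] [-0.51292479 -0.22268716  0.04996143]
the job is handed in; nothing more can be done
None
```

I handed the job in at about 23.5 s (no verdict came back): the tray hangs on both screws, tipped about 3.5° forward, the pliers are pressed home in their pocket, and I saw no sign of touching any bystander.

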